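# Roll-check two dowels and reject the bowed one

## Task

Check the two wooden dowels on the steel plate by rolling: first the one on the robot's left, then the one on its right. Press each down gently with the fingertips on its middle and roll it away from the robot under that light pressure, until it has turned over by half a turn and is still held down, feeling whether its middle lifts on the way. Put the one that lifts into the plywood reject box, lying on the box's floor, and leave the straight one lying on the plate; do not bear down hard on a dowel or disturb the other things on the bench.

Things in the scene. Friction and masses are not known exactly. Their poses are not given: they have to be found in the camera images.
- plate: flat steel checking plate, fixed, 220 mm (its x, away from the robot) by 370 mm (its y, to the robot's left), 15 mm thick; an oak strip 12 mm wide outside its near and far edges stands 6 mm above the steel and stops rolling dowels. Origin: centre of the underside, on the bench. One dowel lies on the left half (plate y > 0), the other on the right half, each centred 85 to 100 mm from the middle line
- plate_top (a point): centre of the plate's steel top. The bowed dowel's middle is 2.5 mm out of line with its ends: it lies flat at the start, middle towards the robot; rolled away from the robot, its middle lifts 2.5 mm at a quarter turn and is down again at half a turn. All is hard: 1 mm too low costs 10 N or more; 2 to 10 N is right, over 25 N between dowel and plate is bearing down hard
- dowel_a: dowel, hardwood, 10 mm across, 160 mm long, 12 g, along the plate's y within 7 deg, 60 to 90 mm from the near strip. One of dowel_a, dowel_b is straight, the other bowed (see plate_top); names do not tell which. Origin: on the axis at mid-length, 5 mm above the steel. y runs along the rod; z is up at the start and turns as it rolls, down after half a turn
- dowel_b: dowel, hardwood, 10 mm across, 160 mm long, 12 g, along the plate's y within 7 deg, 60 to 90 mm from the near strip. One of dowel_a, dowel_b is straight, the other bowed (see plate_top); names do not tell which. Origin: on the axis at mid-length, 5 mm above the steel. y runs along the rod; z is up at the start and turns as it rolls, down after half a turn
- reject_box: open plywood box, heavy and fixed, 220 mm (its x) by 130 mm (its y), 40 mm high outside, walls and floor 6 mm thick, on the robot's right. Origin: centre of the underside. A dowel goes in with its length along the box's x
- chisel: bystander: bench chisel with a blue handle, about 250 mm long, 30 mm high, lying beyond the plate; origin on the bench under the front of its handle
- glue: bystander: white glue bottle, 56 mm across, 150 mm high, standing beyond the box; origin at its foot
- mug: bystander: white mug, 80 mm across, 95 mm high, standing left of the plate; origin at its foot

How it is judged (in metres and radians):
On the way, in this order (a step that is already met when the one before it is completed fails the run):
1. the dowel on the left half of the plate is held down on the plate by the fingertips, turned over by about half a turn (((y of dowel_a in the frame of plate above 0 m and angle between dowel_a's own z axis and vertical above 2.5 rad and contact force between dowel_a and plate above 1.5 N and contact force between the fingers and dowel_a above 1 N) or (y of dowel_b in the frame of plate above 0 m and angle between dowel_b's own z axis and vertical above 2.5 rad and contact force between dowel_b and plate above 1.5 N and contact force between the fingers and dowel_b above 1 N))), for 0.1 s.
2. the dowel on the right half likewise (((y of dowel_a in the frame of plate below 0 m and angle between dowel_a's own z axis and vertical above 2.5 rad and contact force between dowel_a and plate above 1.5 N and contact force between the fingers and dowel_a above 1 N) or (y of dowel_b in the frame of plate below 0 m and angle between dowel_b's own z axis and vertical above 2.5 rad and contact force between dowel_b and plate above 1.5 N and contact force between the fingers and dowel_b above 1 N))), for 0.1 s.
At the end, for the whole second after the job is handed in: The bowed dowel lies flat and at rest on the floor of the reject box, inside its walls; the straight dowel lies flat and at rest on the steel plate, its middle anywhere between the strips (x of dowel_a in the frame of reject_box between -0.1 and 0.1 m and y of dowel_a in the frame of reject_box between -0.058 and 0.058 m and z of dowel_a in the frame of reject_box between 0.006 and 0.02 m and linear speed of each of dowel_a, dowel_b below 0.02 m/s and angle between dowel_a's own y axis and vertical between 1.4 and 1.74 rad and x of dowel_b in the frame of plate between -0.11 and 0.11 m and y of dowel_b in the frame of plate between -0.18 and 0.18 m and z of dowel_b in the frame of plate between 0.016 and 0.024 m and angle between dowel_b's own y axis and vertical between 1.4 and 1.74 rad); the robot touches nothing.
It fails at once if dowel_a is pressed on the plate with more than 25 N (contact force between dowel_a and plate above 25 N).
It fails at once if dowel_b is pressed on the plate with more than 25 N (contact force between dowel_b and plate above 25 N).
It fails at once if the chisel, glue bottle or mug on the bench is moved by more than 30 mm (distance of any of chisel, glue, mug from where it was at the start of the episode above 0.03 m).
It also fails if it takes over 70 s, if anything falls off the work surface, if the arm or the gripper's body presses on something with over 40 N, if the wrist force passes 120 N, or if a joint passes its speed limit or range.

## Robot

A 6-joint arm with a two-finger parallel gripper is mounted at the origin on the work surface. World frame = base frame: x ahead of the robot, y to its left, z up, the work surface at z = 0. Lengths are in mm, angles in rad, forces in N, time in s.
With the tool pointing down it reaches from about 325 to 775 mm from the base axis. Payload 5.5 kg.
Tool frame: the origin (TCP) lies on the centre line of the jaws, within the pads' length; the fingertips stand 19 mm ahead of it and the grasp point (between the pads) is the TCP; z points along the fingers, y is the line along which they close (so a half turn about z gives the same grasp; the last joint's range is limited). The gripper opens to 88 mm and grips with 3 to 60 N. Pads are 20 mm wide; open, the fingers measure 115 mm over their backs; the gripper's body (75 mm by 178 mm) begins 61 mm behind the grasp point.
Start: joints at [-1.181, 0.091, 1.231, -0, 1.82, -0.057], TCP at [259.251, -541.115, 241.631] pointing down, gripper open.
Joint ranges: [-2.87, 2.87], [-0.86, 2.18], [0.17, 2.46], [-1.51, 4.65], [0.06, 2.69], [-2.65, 2.65]. Speed limits (rad/s): [2.57, 2.57, 3.01, 3.14, 3.14, 3.14].

## Interface

Orientations are given as a unit quaternion [x, y, z, w].
In Python, from cell import status, vision, env gives the robot as it stands.
- The arm moves only by the shell command python3 -m jog 'ROWS' [FORCE]. ROWS is a JSON object of lists of equal length, an entry for each row: "jaw": the closure, from -1 (fully open) to 1 (shut); "delta_pos": the shift along the tool's x, y, z as a fraction of full scale, a list of three; "spin": the turn about the tool's z as a fraction of full scale. In form: {"jaw": [jaw, ...], "delta_pos": [[x, y, z], ...], "spin": [spin, ...]}. A call has 1 to 12 rows; each row is the pose to reach, as a shift and turn from the pose commanded when the call began, along the tool's axes at that moment; what a row does not reach only later rows make up. Full scale, the value 1, is 500 mm for a shift and 90 degrees for a turn. A row lasts 1/12 s, in which the tool goes at most 41.7 mm and 7.16 degrees, less where a joint would pass 70% of its speed; a pose out of reach is approached as far as the arm can. A call with a number of a shift or a turn outside -1 to 1 is refused whole. A call with a gripper value outside its range is refused whole. The fingers move at their own pace and stop on an object; FORCE is the grip in N (left out, the last holds). Time passes only in rows, so rows that repeat a pose let the fingers close. It gives the time, the measured TCP pose, the force, the opening and the grip force at its end, in the units of the state.
- status.state(): the state, without advancing time (a new reading comes with each control period).
- vision.grab_frame(name): name is "scene" or "top" or "wrist"; returns a dict with "color" (480x640x3 uint8, blue, green, red), "camera_matrix" (3x3 intrinsics, pixels), "dist" ([k1, k2, p1, p2, k3] as OpenCV has them; the pictures are not rectified), "pose" (4x4, takes a point from camera to world coordinates); the wrist camera has in their place "tool_from_camera" (4x4, takes a point from camera to tool coordinates, whose origin is the TCP and whose axes are the flange's). Camera axes: x right, y up, looking along -z (the intrinsics and any distortion apply to the point x, -y, -z); pixel columns grow to the right and rows downward; lengths in mm; the calibration is good to about 2 mm. A picture is of the moment at which its call begins: read the wrist's pose just before it. There is no depth.
- env.job_done(): hands the job in; it is judged then, once.
The state is a dict: "time_s": time; "joint_pos": joint angles; "dq": joint speeds; "tau": joint torques, N m; "tcp_pos": TCP position; "orientation": TCP orientation; "contact_force": force on the tool from outside, world axes, zero at the start; "torque": the same for the moment, N m; "opening": finger opening in mm; "grip_force": force on a finger pad.
Only numpy, scipy, OpenCV 4.12 (cv2) and the standard library are available. Lean on these libraries where they do the work, as an engineer would, in place of code of your own. Each camera call takes 0.05 s, during which the arm holds its last target. There are 200 camera calls.

## Working session

There is one attempt and no reset: what is moved stays moved. The work goes in short steps, Python scripts to look and compute and a shell command to move; the robot and the scene stay as the last step left them, time stands still between calls to the robot, and variables do not carry over. Pictures are saved under pics/ and viewed, at most 10 in all, crops included, and the job is handed in when it is done.

```bash
mkdir -p pics; ls
python3 - <<'E'
from cell import status, vision
import cv2
s=status.state(); print(s)
for n in ("top","scene"):
    f=vision.grab_frame(n); cv2.imwrite(f"pics/{n}0.png",f["color"]); print(n,f["camera_matrix"],f["dist"],f["pose"])
E
```

```text
pics
{'time_s': 0.0, 'joint_pos': array([-1.18073021e+00,  9.18575954e-02,  1.23187959e+00,  5.00141161e-06,
        1.81982859e+00, -5.67360204e-02]), 'dq': array([ 0.00108162,  0.00126052,  0.00146723,  0.0009274 , -0.00033936,
       -0.00127682]), 'tau': array([ 2.52807542e-03, -4.46453941e+01, -4.06438136e+01,  6.99729379e-02,
        2.96289590e-02, -1.23237960e-04]), 'tcp_pos': array([ 259.12768241, -540.85907474,  240.51118089]), 'orientation': array([ 9.75148983e-01,  2.21547937e-01, -1.61274326e-04, -9.73291848e-04]), 'contact_force': array([ 0.48308059, -0.47170497, -0.31443598]), 'torque': array([ 0.01073855, -0.00911959,  0.03084881]), 'grip_force': 0.0, 'opening': 87.82285978164991}
top [[446.92307562   0.         317.00470171]
 [  0.         446.92307562 242.95023656]
 [  0.           0.           1.        ]] [-0.02523951  0.          0.          0.          0.        ] [[ 3.10183583e-02  9.95732691e-01 -8.69152996e-02  5.41538723e+02]
 [-9.99450580e-01  2.98826878e-02 -1.43374882e-02  3.74625262e+01]
 [-1.16790429e-02  8.73122719e-02  9.96112527e-01  9.64703805e+02]
 [ 0.00000000e+00  0.00000000e+00  0.00000000e+00  1.00000000e+00]]
scene [[516.30729116   0.         317.31849106]
 [  0.         516.30729116 243.49382138]
 [  0.           0.           1.        ]] [-0.03487538  0.          0.          0.          0.        ] [[ 2.57008448e-01 -6.37945234e-01  7.25928740e-01  1.36016387e+03]
 [ 9.66378427e-01  1.75641005e-01 -1.87784379e-01 -1.29846427e+02]
 [-7.70670359e-03  7.49784046e-01  6.61637734e-01  7.36783226e+02]
 [ 0.00000000e+00  0.00000000e+00  0.00000000e+00  1.00000000e+00]]
```

View pics/top0.png

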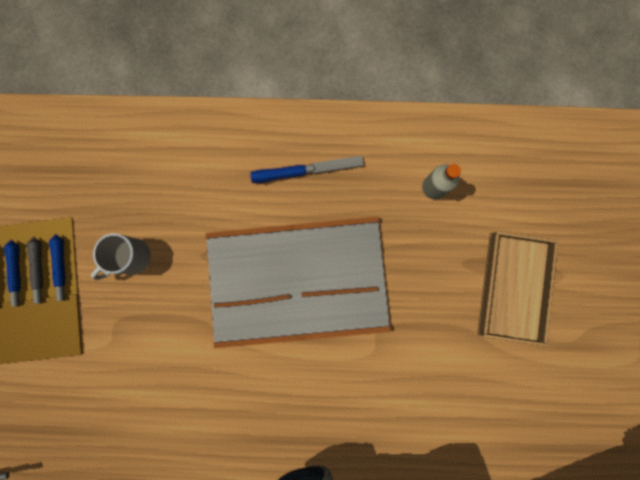

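View pics/scene0.png

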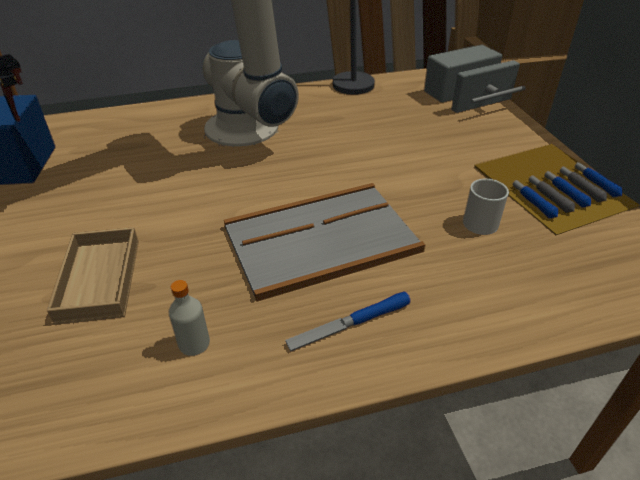

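The top view shows the plate with corners at about (206,235), (380,220), (391,328) and (215,346). The left dowel runs (215,305)–(291,296), the right one (303,294)–(378,289), and the box spans (496,233)–(545,342). The scene view agrees with this.

```bash
cat > h.py <<'E'
import numpy as np, cv2
from scipy.spatial.transform import Rotation as R
from cell import status, vision
def ray(px,K,d,T,z):
    u=cv2.undistortPoints(np.array(px,float).reshape(-1,1,2),np.array(K),np.array(d)).reshape(-1,2)
    v=np.c_[u[:,0],-u[:,1],-np.ones(len(u))]@T[:3,:3].T
    return T[:3,3]+v*((z-T[2,3])/v[:,2])[:,None]
def wristT(f,s):
    T=np.eye(4);T[:3,:3]=R.from_quat(s["orientation"]).as_matrix();T[:3,3]=s["tcp_pos"]
    return T@np.array(f["tool_from_camera"])
def rel(target,spin_to=None):
    """shift in tool units (fraction of 500 mm) from measured TCP to a world target"""
    s=status.state();M=R.from_quat(s["orientation"]).as_matrix()
    return M.T@(np.array(target)-s["tcp_pos"])/500, np.degrees(np.arctan2(M[1,0],M[0,0]))
E
python3 - <<'E'
from h import *
np.set_printoptions(precision=1,suppress=True)
f=vision.grab_frame("top");g=lambda p,z:ray(p,f["camera_matrix"],f["dist"],f["pose"],z)
print(g([(206,235),(380,220),(391,328),(215,346)],21))
print(g([(215,305),(291,296),(303,294),(378,289)],20))
print("box",g([(496,233),(555,241),(545,342),(484,334)],40))
print("chisel/glue/mug",g([(256,177),(363,161),(437,192),(115,265)],0))
p=np.mean(g([(215,305),(378,289)],20),0); print(p)
import numpy as np
print(rel([p[0]-0,p[1],300]), vision.grab_frame("wrist")["tool_from_camera"])
E
```

```text
[[ 633.8  288.2   21. ]
 [ 676.9  -81.4   21. ]
 [ 450.6 -108.6   21. ]
 [ 401.5  257.3   21. ]]
[[486.4 261.7  20. ]
 [510.4 102.2  20. ]
 [515.4  77.2  20. ]
 [530.7 -80.1  20. ]]
box [[ 654.2 -320.7   40. ]
 [ 641.1 -444.    40. ]
 [ 433.3 -420.8   40. ]
 [ 446.  -295.7   40. ]]
chisel/glue/mug [[ 767.3  190.1    0. ]
 [ 809.8  -44.3    0. ]
 [ 745.4 -207.5    0. ]
 [ 564.3  490.2    0. ]]
[508.6  90.8  20. ]
(array([ 1. , -0.9, -0.1]), np.float64(25.602628862023607)) [[   0.     1.     0.3   77.7]
 [   1.    -0.    -0.     0.6]
 [   0.     0.3   -1.  -142.7]
 [   0.     0.     0.     1. ]]
```

```bash
python3 -m jog '{"jaw":[1,1,1,1,1,1,1,1,1,1,1,1],"delta_pos":[[0.5,-0.46,-0.06],[0.5,-0.46,-0.06],[0.5,-0.46,-0.06],[0.5,-0.46,-0.06],[0.5,-0.46,-0.06],[0.5,-0.46,-0.06],[0.5,-0.46,-0.06],[0.5,-0.46,-0.06],[0.5,-0.46,-0.06],[0.5,-0.46,-0.06],[0.5,-0.46,-0.06],[0.5,-0.46,-0.06]],"spin":[-0.8,-0.8,-0.8,-0.8,-0.8,-0.8,-0.8,-0.8,-0.8,-0.8,-0.8,-0.8]}' 10
python3 -c "
from h import *
print(rel([505,140,300]))"
```

```text
time_s: 1.2
tcp_pos: [385.3, -225.5, 271.5]
orientation: [0.66, 0.751, -0.0, -0.0]
contact_force: [-0.5, 0.2, -0.5]
opening: 11.2
grip_force: 0.0
(array([ 0.69391551,  0.33200915, -0.0570605 ]), np.float64(97.43952630794675))
```

```bash
python3 -m jog '{"jaw":[1,1,1,1,1,1,1,1,1,1,1,1],"delta_pos":[[0.69,0.33,-0.057],[0.69,0.33,-0.057],[0.69,0.33,-0.057],[0.69,0.33,-0.057],[0.69,0.33,-0.057],[0.69,0.33,-0.057],[0.69,0.33,-0.057],[0.69,0.33,-0.057],[0.69,0.33,-0.057],[0.69,0.33,-0.057],[0.69,0.33,-0.057],[0.69,0.33,-0.057]],"spin":[0,0,0,0,0,0,0,0,0,0,0,0]}'
python3 - <<'E'
from h import *
s=status.state();f=vision.grab_frame("wrist");cv2.imwrite("pics/w1.png",f["color"])
np.savez("w1.npz",T=wristT(f,s),K=f["camera_matrix"],d=f["dist"]);print(s["tcp_pos"],s["opening"],s["contact_force"],f["camera_matrix"])
E
```

```text
time_s: 2.2
tcp_pos: [503.4, 137.3, 299.5]
orientation: [0.66, 0.752, -0.001, -0.0]
contact_force: [0.6, 0.1, -0.1]
opening: 0.4
grip_force: 0.0
[503.36032961 137.34314003 299.52412221] 0.3991544888675829 [ 0.58463535  0.10421362 -0.12858538] [[405.44665102   0.         318.40553665]
 [  0.         405.44665102 236.81485391]
 [  0.           0.           1.        ]]
```

View pics/w1.png

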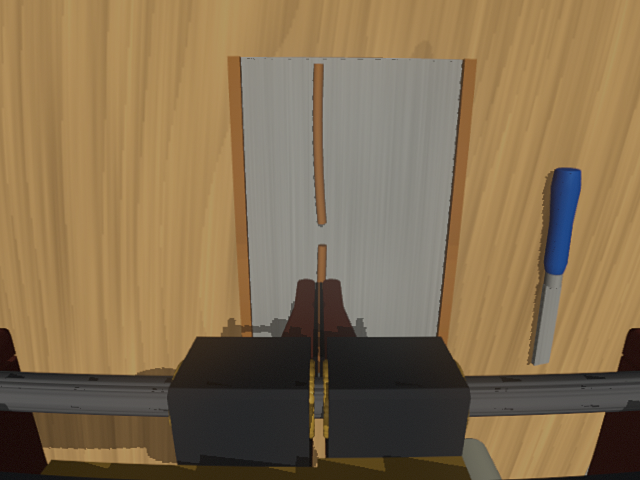

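Wrist view: up is the robot's left. The left dowel runs from (319,65) to (322,225) and looks bowed towards the robot. The right one starts at (322,245) and then goes behind the gripper. I'll measure the centreline numerically.

Run:
```python
from h import *
np.set_printoptions(precision=1,suppress=True)
im=cv2.imread("pics/w1.png").astype(int);D=np.load("w1.npz")
sat=im[:,:,2]-im[:,:,0]
rows=[];c=[]
for r in range(58,275):
    x=np.arange(285,355);w=np.clip(sat[r,285:355]-25,0,60)
    if w.sum()>150 : rows.append(r);c.append((w*x).sum()/w.sum())
rows=np.array(rows);c=np.array(c)
P=ray(np.c_[c,rows],D["K"],D["d"],D["T"],20)
for nm,sel in(("L",rows<232),("R",(rows>238)&(rows<278))):
    p=P[sel];print(nm,rows[sel][[0,-1]],p[0],p[-1]);
    l=np.polyfit(p[[2,-3],1],p[[2,-3],0],1);e=p[:,0]-np.polyval(l,p[:,1]);print(np.degrees(np.arctan(-l[0])),e[::8])
print(ray([(242,57),(229,57),(463,60),(475,60)],D["K"],D["d"],D["T"],18))
```

```text
L [ 64 223] [486.  263.8  20. ] [510.3 105.4  20. ]
8.843929073660515 [-0.1 -0.3 -0.7 -1.1 -1.5 -1.7 -2.  -2.2 -2.3 -2.4 -2.5 -2.3 -2.3 -2.3
 -2.1 -1.9 -1.6 -1.2 -0.7 -0.3]
R [246 274] [514.3  79.8  20. ] [518.1  47.1  20. ]
6.134445275256731 [-0.2 -0.   0.1  0.1]
[[411.4 261.1  18. ]
 [398.8 259.6  18. ]
 [626.9 287.9  18. ]
 [638.8 289.7  18. ]]
```

Run:
```python
from h import *
np.set_printoptions(precision=1,suppress=True)
f=vision.grab_frame("wrist");Ti=np.linalg.inv(f["tool_from_camera"])
P=np.array([[x,y,z] for z in(19,-20) for x in(-10,10) for y in(-13.5,0,13.5)])
q=P@Ti[:3,:3].T+Ti[:3,3];q=q*[1,-1,-1]
print(np.c_[P,cv2.projectPoints(q,np.zeros(3),np.zeros(3),f["camera_matrix"],f["dist"])[0].reshape(-1,2)])
im=f["color"][320:480,160:480];cv2.imwrite("pics/w1c.png",cv2.resize(np.clip(im.astype(int)*3,0,255).astype(np.uint8),None,fx=2.5,fy=2.5,interpolation=cv2.INTER_CUBIC))
```

```text
[[-10.  -13.5  19.  288.3 322. ]
 [-10.    0.   19.  318.7 322. ]
 [-10.   13.5  19.  349.  322. ]
 [ 10.  -13.5  19.  287.3 280.4]
 [ 10.    0.   19.  318.7 280.4]
 [ 10.   13.5  19.  350.1 280.4]
 [-10.  -13.5 -20.  280.8 375.1]
 [-10.    0.  -20.  318.9 375.2]
 [-10.   13.5 -20.  357.  375.1]
 [ 10.  -13.5 -20.  279.1 324.9]
 [ 10.    0.  -20.  319.  325. ]
 [ 10.   13.5 -20.  358.8 324.9]]
```

View pics/w1c.png

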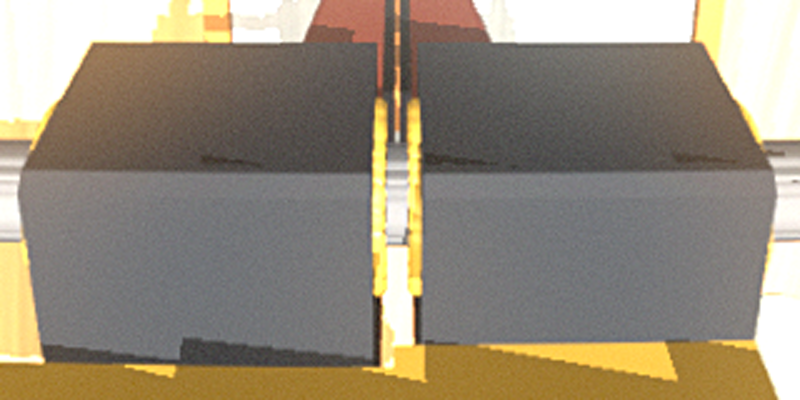

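The crop shows the tapered dark-red fingers, closed, behind the black holders. I need a closer look at the tip width.

Run:
```python
from h import *
im=cv2.imread("pics/w1.png")[265:340,270:370]
cv2.imwrite("pics/w1d.png",cv2.resize(np.clip(im.astype(int)*2,0,255).astype(np.uint8),None,fx=8,fy=8,interpolation=cv2.INTER_CUBIC))
```

```text
(no output)
```

View pics/w1d.png

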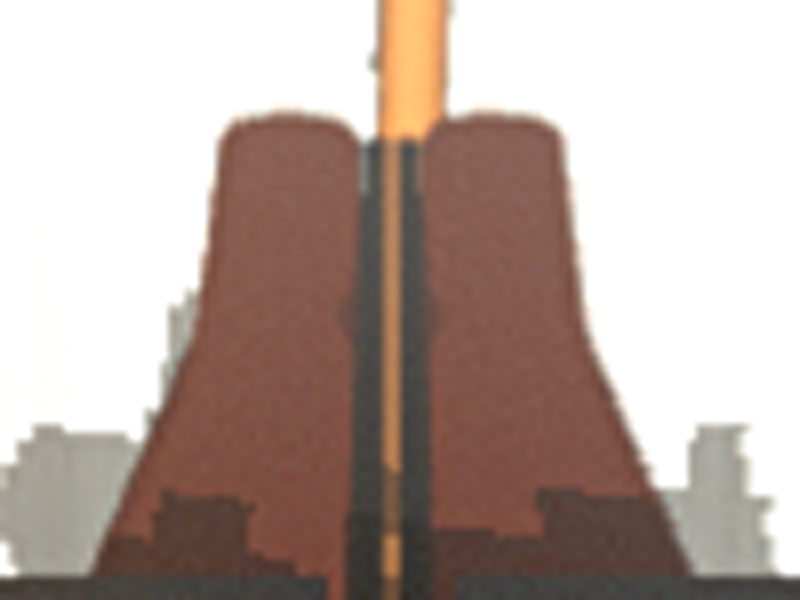

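The tips are about 18.5 mm wide across both fingers, with a groove about 4 mm wide between them. I'll roll with the groove perpendicular to the rod, so tool x points along the roll.

```bash
python3 -c "
from h import *
print(rel([488.5,183,90]))"
python3 -m jog '{"jaw":[1,1,1,1,1,1,1,1,1,1,1,1],"delta_pos":[[0.09,0,0.3],[0.09,0,0.3],[0.09,0,0.3],[0.09,0,0.3],[0.09,0,0.3],[0.09,0,0.3],[0.09,0,0.3],[0.09,0,0.3],[0.09,0,0.3],[0.09,0,0.3],[0.09,0,0.3],[0.09,0,0.3]],"spin":[0.95,0.95,0.95,0.95,0.95,0.95,0.95,0.95,0.95,0.95,0.95,0.95]}'
python3 -c "
from h import *
print(rel([488.5,183,52]))"
```

```text
(array([ 0.09647669, -0.01703931,  0.4201212 ]), np.float64(97.40357757594023))
time_s: 3.3
tcp_pos: [497.5, 180.6, 150.5]
orientation: [0.995, 0.1, 0.0, 0.0]
contact_force: [0.2, -0.2, -0.2]
opening: 0.6
grip_force: 0.0
(array([-0.01678931, -0.00830201,  0.19706474]), np.float64(11.517321882305177))
```

```bash
python3 -m jog '{"jaw":[1,1,1,1,1,1,1,1],"delta_pos":[[-0.0168,-0.0083,0.1],[-0.0168,-0.0083,0.18],[-0.0168,-0.0083,0.197],[-0.0168,-0.0083,0.197],[-0.0168,-0.0083,0.197],[-0.0168,-0.0083,0.197],[-0.0168,-0.0083,0.197],[-0.0168,-0.0083,0.197]],"spin":[0.03,0.03,0.03,0.03,0.03,0.03,0.03,0.03]}'
python3 -c "
from h import *
print(rel([488.5,183,44]),status.state()['tcp_pos'],status.state()['contact_force'])"
```

```text
time_s: 3.97
tcp_pos: [489.6, 185.1, 54.0]
orientation: [0.997, 0.082, 0.002, -0.0]
contact_force: [0.5, -0.6, 0.7]
opening: 0.5
grip_force: 0.0
(array([-0.00289661,  0.00375221,  0.02007171]), np.float64(9.362520716865427)) [489.58586654 185.07542731  54.04236975] [ 0.49693868 -0.57304226  0.68966408]
```

```bash
python3 -m jog '{"jaw":[1,1,1],"delta_pos":[[-0.001,0.002,0.01],[-0.001,0.002,0.01],[-0.001,0.002,0.01]],"spin":[0,0,0]}'
python3 -c "
from h import *
for i in range(4):
  vision.grab_frame('wrist');s=status.state();print(s['tcp_pos'],s['contact_force'])"
```

```text
time_s: 4.22
tcp_pos: [487.8, 183.9, 46.5]
orientation: [0.997, 0.082, -0.0, 0.0]
contact_force: [0.7, 0.4, 0.1]
opening: 0.5
grip_force: 0.0
[487.79259873 183.9838719   46.56033745] [0.27609657 0.16503285 0.92520059]
[487.84278985 183.98938769  46.62245077] [-0.78319232 -0.03309983  0.86347216]
[487.86216408 183.99570987  46.6294767 ] [ 0.40337768  0.88453831 -0.02754482]
[487.86209847 184.04920507  46.6447759 ] [0.62564432 0.3652788  0.69423529]
```

```bash
python3 -m jog '{"jaw":[1,1,1,1],"delta_pos":[[0,0,0.002],[0,0,0.004],[0,0,0.004],[0,0,0.004]],"spin":[0,0,0,0]}'; python3 -m jog '{"jaw":[1,1],"delta_pos":[[0,0,0.001],[0,0,0.001]],"spin":[0,0]}'
```

```text
time_s: 4.75
tcp_pos: [487.8, 183.9, 44.5]
orientation: [0.997, 0.082, -0.0, 0.0]
contact_force: [0.2, -0.3, -0.1]
opening: 0.7
grip_force: 0.0
time_s: 4.92
tcp_pos: [488.0, 184.0, 44.3]
orientation: [0.997, 0.082, 0.0, -0.0]
contact_force: [-0.7, -0.7, 0.4]
opening: 0.4
grip_force: 0.4
```

```bash
for i in 1 2; do python3 -m jog '{"jaw":[1,1],"delta_pos":[[0,0,0.0006],[0,0,0.0006]],"spin":[0,0]}' | grep -E "tcp|contact"; done
```

```text
tcp_pos: [488.1, 184.0, 44.2]
contact_force: [-0.2, -0.1, 2.0]
tcp_pos: [488.1, 184.0, 44.1]
contact_force: [-0.8, -0.1, 4.2]
```

```bash
python3 -m jog '{"jaw":[1,1,1,1],"delta_pos":[[0.002,0,-0.0005],[0.0041,0,-0.001],[0.0062,0,-0.0015],[0.0062,0,-0.0015]],"spin":[0,0,0,0]}' | grep -E "tcp|contact"
```

```text
tcp_pos: [491.3, 184.5, 44.6]
contact_force: [-1.1, 0.1, 5.5]
```

```bash
python3 -m jog '{"jaw":[1,1,1,1],"delta_pos":[[0.0022,0,-0.0005],[0.0044,0,-0.001],[0.0067,0,-0.0014],[0.0067,0,-0.0014]],"spin":[0,0,0,0]}' | grep -E "tcp|contact"
```

```text
tcp_pos: [494.6, 185.0, 45.2]
contact_force: [-0.3, -0.9, 4.9]
```

```bash
python3 -m jog '{"jaw":[1,1,1,1],"delta_pos":[[0.0023,0,-0.0004],[0.0046,0,-0.0008],[0.007,0,-0.0011],[0.007,0,-0.0011]],"spin":[0,0,0,0]}' | grep -E "tcp|contact"
```

```text
tcp_pos: [498.0, 185.6, 45.7]
contact_force: [0.1, -0.9, 5.3]
```

```bash
python3 -m jog '{"jaw":[1,1,1,1],"delta_pos":[[0.0024,0,-0.0003],[0.0048,0,-0.0005],[0.0073,0,-0.0007],[0.0073,0,-0.0007]],"spin":[0,0,0,0]}' | grep -E "tcp|contact"
```

```text
tcp_pos: [501.7, 186.2, 46.1]
contact_force: [-0.1, -1.3, 5.3]
```

```bash
python3 -m jog '{"jaw":[1,1,1,1],"delta_pos":[[0.0025,0,-0.0002],[0.005,0,-0.0003],[0.0075,0,-0.0003],[0.0075,0,-0.0003]],"spin":[0,0,0,0]}' | grep -E "tcp|contact"
```

```text
tcp_pos: [505.4, 186.7, 46.2]
contact_force: [0.4, -1.1, 3.9]
```

```bash
python3 -m jog '{"jaw":[1,1,1,1],"delta_pos":[[0.0025,0,0.0001],[0.005,0,0.0002],[0.0075,0,0.0003],[0.0075,0,0.0003]],"spin":[0,0,0,0]}' | grep -E "tcp|contact"
```

```text
tcp_pos: [509.2, 187.3, 46.1]
contact_force: [0.6, -1.0, 4.5]
```

```bash
python3 -m jog '{"jaw":[1,1,1,1],"delta_pos":[[0.0025,0,0.0002],[0.005,0,0.0004],[0.0074,0,0.0006],[0.0074,0,0.0006]],"spin":[0,0,0,0]}' | grep -E "tcp|contact"
```

```text
tcp_pos: [512.9, 187.9, 45.8]
contact_force: [-0.0, -0.3, 4.6]
```

```bash
python3 -m jog '{"jaw":[1,1,1,1],"delta_pos":[[0.0024,0,0.0003],[0.0048,0,0.0006],[0.0072,0,0.0009],[0.0072,0,0.0009]],"spin":[0,0,0,0]}' | grep -E "tcp|contact"
```

```text
tcp_pos: [516.3, 188.5, 45.3]
contact_force: [2.1, -1.7, 4.2]
```

```bash
python3 -m jog '{"jaw":[1,1,1,1],"delta_pos":[[0.0023,0,0.0004],[0.0046,0,0.0008],[0.0069,0,0.0012],[0.0069,0,0.0012]],"spin":[0,0,0,0]}' | grep -E "tcp|contact"
```

```text
tcp_pos: [519.7, 189.1, 44.7]
contact_force: [1.8, -1.8, 4.7]
```

```bash
python3 -m jog '{"jaw":[1,1,1,1,1],"delta_pos":[[0.0015,0,0.0003],[0.003,0,0.0006],[0.0048,0,0.001],[0.0048,0,0.001],[0.0048,0,0.001]],"spin":[0,0,0,0,0]}' | grep -E "tcp|contact"
python3 - <<'E'
from h import *
f=vision.grab_frame("top");np.set_printoptions(precision=1,suppress=True)
cv2.imwrite("pics/t2.png",cv2.resize(f["color"][200:360,190:410],None,fx=3.6,fy=3.6,interpolation=cv2.INTER_CUBIC))
E
```

```text
tcp_pos: [521.9, 189.5, 44.2]
contact_force: [1.8, -0.8, 4.7]
```

```bash
python3 -m jog '{"jaw":[1,1,1],"delta_pos":[[0,0,-0.03],[0,0,-0.06],[0,0,-0.06]],"spin":[0,0,0]}' | grep -E "tcp|contact"; python3 -c "
from h import *
print(rel([515.4,-0.3,60]))"
```

```text
tcp_pos: [522.2, 190.1, 75.9]
contact_force: [-0.0, -0.7, 0.8]
(array([-0.07568091,  0.37340631,  0.03124919]), np.float64(9.411113138910881))
```

View pics/t2.png

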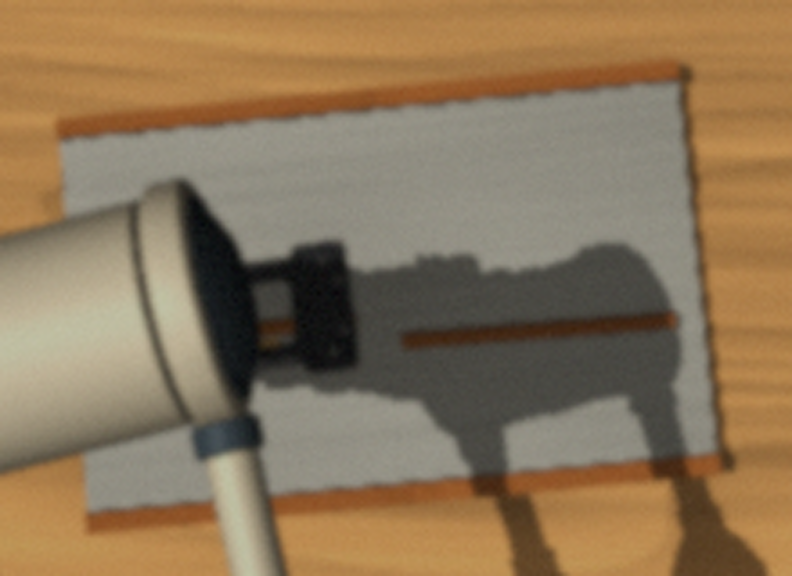

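The crop shows the right dowel undisturbed, from (402,340) to (678,320). The left one's end at (275,328) has rolled forward. Next is the right dowel.

```bash
python3 -m jog '{"jaw":[1,1,1,1,1,1,1,1,1,1,1,1],"delta_pos":[[-0.0757,0.3734,0],[-0.0757,0.3734,0],[-0.0757,0.3734,0],[-0.0757,0.3734,0],[-0.0757,0.3734,0],[-0.0757,0.3734,0],[-0.0757,0.3734,0.02],[-0.0757,0.3734,0.03],[-0.0757,0.3734,0.04],[-0.0757,0.3734,0.045],[-0.0757,0.3734,0.045],[-0.0757,0.3734,0.045]],"spin":[0.037,0.037,0.037,0.037,0.037,0.037,0.037,0.037,0.037,0.037,0.037,0.037]}'; python3 -c "
from h import *
vision.grab_frame('top');vision.grab_frame('top');print(rel([515.4,-0.3,46]))"
```

```text
time_s: 9.97
tcp_pos: [514.7, 0.0, 51.1]
orientation: [0.999, 0.054, -0.0, -0.0]
contact_force: [-0.0, -0.8, 0.4]
opening: 0.6
grip_force: 0.0
(array([6.77777428e-04, 1.45473316e-05, 1.16676112e-02]), np.float64(6.117855445939746))
```

```bash
python3 -m jog '{"jaw":[1,1,1,1,1],"delta_pos":[[0.0007,0,0.006],[0.0007,0,0.011],[0.0007,0,0.0125],[0.0007,0,0.0125],[0.0007,0,0.0125]],"spin":[0,0,0,0,0]}' | grep -E "tcp|contact"; python3 -m jog '{"jaw":[1,1,1],"delta_pos":[[0,0,0.001],[0,0,0.001],[0,0,0.001]],"spin":[0,0,0]}' | grep -E "tcp|contact"
```

```text
tcp_pos: [515.1, -0.8, 45.2]
contact_force: [0.5, -0.2, 0.4]
tcp_pos: [515.2, -0.8, 44.8]
contact_force: [0.6, -0.2, 0.2]
```

```bash
python3 -m jog '{"jaw":[1,1,1],"delta_pos":[[0,0,0.001],[0,0,0.001],[0,0,0.001]],"spin":[0,0,0]}' | grep -E "tcp|contact"; python3 -m jog '{"jaw":[1,1,1],"delta_pos":[[0,0,0.0006],[0,0,0.0006],[0,0,0.0006]],"spin":[0,0,0]}' | grep -E "tcp|contact"
```

```text
tcp_pos: [515.2, -0.8, 44.4]
contact_force: [0.2, 0.0, -0.9]
tcp_pos: [515.3, -0.8, 44.2]
contact_force: [0.4, -0.5, 1.5]
```

```bash
python3 -m jog '{"jaw":[1,1,1],"delta_pos":[[0,0,0.0006],[0,0,0.0008],[0,0,0.0008]],"spin":[0,0,0]}' | grep -E "tcp|contact"; python3 -m jog '{"jaw":[1,1,1,1],"delta_pos":[[0.0018,0,0],[0.0036,0,0],[0.006,0,0],[0.006,0,0]],"spin":[0,0,0,0]}' | grep -E "tcp|contact"
```

```text
tcp_pos: [515.5, -0.8, 44.1]
contact_force: [1.2, 0.1, 4.4]
tcp_pos: [518.7, -0.5, 44.0]
contact_force: [0.6, 0.3, 5.6]
```

Flat, as expected for the straight one. I'll carry on at constant height.

```bash
python3 -m jog '{"jaw":[1,1,1,1,1],"delta_pos":[[0.002,0,0],[0.004,0,0],[0.006,0,0],[0.008,0,0],[0.008,0,0]],"spin":[0,0,0,0,0]}' | grep -E "tcp|contact"
```

```text
tcp_pos: [522.6, -0.0, 44.0]
contact_force: [-0.4, -0.1, 4.8]
```

```bash
python3 -m jog '{"jaw":[1,1,1,1,1,1,1],"delta_pos":[[0.002,0,0],[0.004,0,0],[0.006,0,0],[0.008,0,0],[0.01,0,0],[0.012,0,0],[0.012,0,0]],"spin":[0,0,0,0,0,0,0]}' | grep -E "tcp|contact"
```

```text
tcp_pos: [528.6, 0.6, 44.0]
contact_force: [0.1, 0.5, 6.1]
```

```bash
python3 -m jog '{"jaw":[1,1,1,1,1,1,1],"delta_pos":[[0.002,0,0],[0.004,0,0],[0.006,0,0],[0.008,0,0],[0.01,0,0],[0.012,0,0],[0.012,0,0]],"spin":[0,0,0,0,0,0,0]}' | grep -E "tcp|contact"
```

```text
tcp_pos: [534.5, 1.2, 44.0]
contact_force: [-0.4, -0.3, 5.9]
```

```bash
python3 -m jog '{"jaw":[1,1,1,1,1,1,1,1,1],"delta_pos":[[0.002,0,0],[0.004,0,0],[0.006,0,0],[0.008,0,0],[0.01,0,0],[0.012,0,0],[0.014,0,0],[0.014,0,0],[0.014,0,0]],"spin":[0,0,0,0,0,0,0,0,0]}' | grep -E "tcp|contact"
```

```text
tcp_pos: [541.5, 2.0, 44.0]
contact_force: [-0.2, 0.5, 5.4]
```

```bash
python3 -m jog '{"jaw":[1,1,1,1,1],"delta_pos":[[0.002,0,0],[0.004,0,0],[0.0055,0,0],[0.0055,0,0],[0.0055,0,0]],"spin":[0,0,0,0,0]}' | grep -E "tcp|contact"; python3 -m jog '{"jaw":[1,1,1,1,1,1,1],"delta_pos":[[0,0,-0.001],[0,0,-0.003],[0,0,-0.04],[0,0,-0.12],[0,0,-0.2],[0,0,-0.3],[0,0,-0.35]],"spin":[0,0,0,0,0,0,0]}' | grep -E "tcp|contact"
```

```text
tcp_pos: [544.2, 2.3, 44.0]
contact_force: [-0.9, 0.1, 5.5]
tcp_pos: [543.5, 2.3, 220.8]
contact_force: [1.0, -0.5, 2.1]
```

```bash
python3 -c "
from h import *
print(rel([512,150,260]))"; python3 -m jog '{"jaw":[0.3,0.3,0.3,0.3,0.3,0.3,0.3,0.3,0.3,0.3,0.3,0.3],"delta_pos":[[-0.03,-0.296,-0.05],[-0.03,-0.296,-0.05],[-0.03,-0.296,-0.05],[-0.03,-0.296,-0.05],[-0.03,-0.296,-0.05],[-0.03,-0.296,-0.05],[-0.03,-0.296,-0.05],[-0.03,-0.296,-0.05],[-0.03,-0.296,-0.05],[-0.03,-0.296,-0.05],[-0.03,-0.296,-0.05],[-0.03,-0.296,-0.05]],"spin":[-1,-1,-1,-1,-1,-1,-1,-1,-1,-1,-1,-1]}'
python3 -m jog '{"jaw":[0.3,0.3,0.3,0.3],"delta_pos":[[0,0,0],[0,0,0],[0,0,0],[0,0,0]],"spin":[-0.12,-0.12,-0.12,-0.12]}'
python3 - <<'E'
from h import *
s=status.state();f=vision.grab_frame("wrist");t=vision.grab_frame("top")
np.savez("w2.npz",T=wristT(f,s),K=f["camera_matrix"],d=f["dist"]);print(s["tcp_pos"],s["opening"],s["contact_force"])
cv2.imwrite("pics/w2f.png",f["color"])
a=f["color"][0:400,160:560]; b=cv2.resize(t["color"][205:355,195:405],None,fx=1.9,fy=1.9)
c=np.zeros((400,800,3),np.uint8);c[:,:400]=a;c[:b.shape[0],400:400+b.shape[1]]=b;cv2.imwrite("pics/w2.png",c)
cv2.imwrite("pics/t3.png",t["color"])
E
```

```text
(array([-0.03139965, -0.30047814, -0.07833412]), np.float64(6.071863368546403))
time_s: 16.15
tcp_pos: [512.9, 147.8, 242.4]
orientation: [0.692, 0.722, -0.001, -0.001]
contact_force: [0.6, 0.0, 0.3]
opening: 30.4
grip_force: 0.0
time_s: 16.48
tcp_pos: [513.0, 147.8, 242.7]
orientation: [0.625, 0.781, -0.001, -0.001]
contact_force: [0.8, -0.0, -0.0]
opening: 31.2
grip_force: 0.0
[512.99497236 147.77485356 242.7194484 ] 31.219621285763314 [ 0.80216941 -0.03057197 -0.02963848]
```

View pics/w2.png

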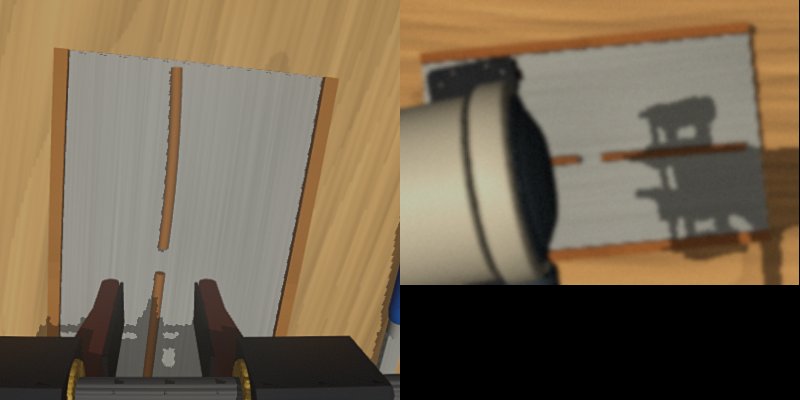

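The left panel shows the left dowel from (177,68) to (163,250), now bowed away from the robot, so it has turned over. The right dowel starts at (159,272), and both have rolled forward.

Run:
```python
from h import *
np.set_printoptions(precision=1,suppress=True)
im=cv2.imread("pics/w2f.png").astype(int);D=np.load("w2.npz")
sat=im[:,:,2]-im[:,:,0]
rows=[];c=[]
for r in range(66,320):
    x=np.arange(295,355);w=np.clip(sat[r,295:355]-25,0,60)
    if r>275: w=w*(x>300)*(x<325)
    if w.sum()>150 : rows.append(r);c.append((w*x).sum()/w.sum())
rows=np.array(rows);c=np.array(c)
P=ray(np.c_[c,rows],D["K"],D["d"],D["T"],20)
for nm,sel in(("L",rows<258),("R",(rows>268))):
    p=P[sel];print(nm,rows[sel][[0,-1]],p[0],p[-1],p[:,:2].mean(0));
    l=np.polyfit(p[[2,-3],1],p[[2,-3],0],1);e=p[:,0]-np.polyval(l,p[:,1]);print(np.degrees(np.arctan(-l[0])),e[::8])
t=vision.grab_frame("top");T=cv2.imread("pics/t3.png")
print(ray([(195+200/1.9,205+157/1.9),(195+345/1.9,205+146/1.9)],t["camera_matrix"],t["dist"],t["pose"],20))
```

```text
L [ 67 248] [501.1 266.8  20. ] [526.6 107.8  20. ] [514.7 190.5]
8.807615585835164 [-0.2  0.3  0.6  0.9  1.3  1.6  1.7  2.   2.2  2.4  2.3  2.5  2.4  2.4
  2.3  2.3  2.   1.9  1.6  1.4  1.   0.6  0.2]
R [273 319] [528.5  82.1  20. ] [533.8  32.6  20. ] [531.9  57.8]
7.419407281720672 [-0.2  0.  -0.1  0.3  0.5 -0. ]
[[528.5  83.4  20. ]
 [545.6 -76.8  20. ]]
```

```bash
python3 -c "
from h import *
print(rel([516.2,187.6,46]))"
```

```text
(array([0.07628358, 0.02379074, 0.39439375]), np.float64(102.7212149724559))
```

```bash
python3 -m jog '{"jaw":[0.3,0.3,0.3,0.3,0.3,0.3,0.3,0.3,0.3,0.3],"delta_pos":[[0.076,0.024,0.1],[0.076,0.024,0.2],[0.076,0.024,0.28],[0.076,0.024,0.34],[0.076,0.024,0.38],[0.076,0.024,0.394],[0.076,0.024,0.394],[0.076,0.024,0.394],[0.076,0.024,0.394],[0.076,0.024,0.394]],"spin":[0.043,0.043,0.043,0.043,0.043,0.043,0.043,0.043,0.043,0.043]}'; python3 -c "
from h import *
print(rel([516.2,187.6,35.7]))"
```

```text
time_s: 17.47
tcp_pos: [518.3, 188.0, 50.0]
orientation: [0.65, 0.76, 0.002, 0.001]
contact_force: [0.2, 0.3, 0.5]
opening: 30.6
grip_force: 0.0
(array([-0.00010955, -0.00444992,  0.02860838]), np.float64(98.92175119447359))
```

```bash
python3 -m jog '{"jaw":[0.3,0.3,0.3],"delta_pos":[[0,0,0],[0,0,0],[0,0,0]],"spin":[0,0,0]}'|grep tcp; python3 -c "
from h import *
print(rel([516.2,187.6,35.7]))"
```

```text
tcp_pos: [516.9, 187.7, 47.6]
(array([ 0.00010461, -0.00147805,  0.02371799]), np.float64(98.93868627824335))
```

```bash
python3 -m jog '{"jaw":[0.3,0.3,0.3,0.3,0.3],"delta_pos":[[0,-0.0014,0.01],[0,-0.0014,0.018],[0,-0.0014,0.023],[0,-0.0014,0.023],[0,-0.0014,0.023]],"spin":[0,0,0,0,0]}'|grep -E "tcp|contact"; python3 -m jog '{"jaw":[1,1,1,1,1,1,1,1,1,1],"delta_pos":[[0,0,0],[0,0,0],[0,0,0],[0,0,0],[0,0,0],[0,0,0],[0,0,0],[0,0,0],[0,0,0],[0,0,0]],"spin":[0,0,0,0,0,0,0,0,0,0]}' 12
```

```text
tcp_pos: [515.6, 187.4, 34.6]
contact_force: [0.2, -0.2, -0.3]
time_s: 18.97
tcp_pos: [515.8, 187.4, 35.1]
orientation: [0.65, 0.76, 0.0, 0.0]
contact_force: [0.2, 0.1, 0.4]
opening: 9.3
grip_force: 12.0
```

```bash
python3 -m jog '{"jaw":[1,1,1,1,1,1,1,1,1,1,1,1],"delta_pos":[[0,0,-0.03],[0,0,-0.1],[0,0,-0.18],[-0.05,-0.005,-0.25],[-0.1,-0.01,-0.25],[-0.17,-0.018,-0.25],[-0.24,-0.026,-0.25],[-0.32,-0.035,-0.25],[-0.4,-0.043,-0.25],[-0.48,-0.05,-0.25],[-0.55,-0.058,-0.25],[-0.55,-0.058,-0.25]],"spin":[0,0,0,0.07,0.14,0.21,0.28,0.35,0.42,0.49,0.56,0.6]}'; python3 -c "
from h import *
print(rel([544,-368,160]))"
```

```text
time_s: 19.97
tcp_pos: [529.5, -94.6, 159.9]
orientation: [0.926, 0.377, -0.001, 0.001]
contact_force: [0.3, 0.3, -0.5]
opening: 9.6
grip_force: 12.0
(array([-0.36101679,  0.4116759 ,  0.00131028]), np.float64(44.27869645948277))
```

```bash
python3 -m jog '{"jaw":[1,1,1,1,1,1,1,1,1,1,1,1],"delta_pos":[[-0.05,0.057,0],[-0.1,0.114,0],[-0.15,0.17,0],[-0.2,0.228,0],[-0.25,0.285,0],[-0.3,0.342,0],[-0.36,0.411,0],[-0.36,0.411,0],[-0.36,0.411,0],[-0.36,0.411,0],[-0.36,0.411,0],[-0.36,0.411,0]],"spin":[0.07,0.14,0.21,0.28,0.35,0.42,0.49,0.56,0.56,0.56,0.56,0.56]}'
python3 - <<'E'
from h import *
s=status.state();f=vision.grab_frame("wrist");cv2.imwrite("pics/w3.png",f["color"])
np.savez("w3.npz",T=wristT(f,s),K=f["camera_matrix"],d=f["dist"])
print(rel([544,-368,30]))
E
```

```text
time_s: 20.97
tcp_pos: [548.0, -360.0, 160.6]
orientation: [0.999, -0.046, 0.0, 0.0]
contact_force: [-0.3, -0.2, -0.8]
opening: 9.6
grip_force: 12.0
(array([-0.00675908,  0.01665746,  0.26138503]), np.float64(-5.257723463338058))
```

View pics/w3.png

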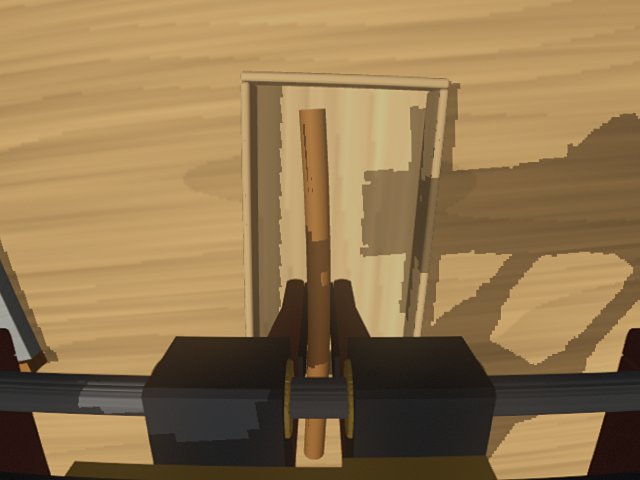

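The wrist view shows the dowel held over the box. The box's far rim corners are at (242,74) and (449,81), and its side rims run down to (248,335) and (415,335).

Run:
```python
from h import *
np.set_printoptions(precision=1,suppress=True)
D=np.load("w3.npz");p=ray([(242,74),(449,81),(246,335),(419,335)],D["K"],D["d"],D["T"],40);print(p)
m=(p[0]+p[1])/2;v=p[1]-p[0];u=np.array([-v[1],v[0]])/np.hypot(v[0],v[1]);print(np.hypot(*v[:2]),np.degrees(np.arctan2(u[1],u[0])));c=m[:2]-110*u
print(c,rel([c[0],c[1],60]),status.state()["tcp_pos"])
```

```text
[[ 655.9 -323.5   40. ]
 [ 640.8 -450.1   40. ]
 [ 478.1 -301.    40. ]
 [ 466.5 -427.6   40. ]]
127.49398768155858 -6.819531952153575
[ 539.2 -373.7] (array([-0. ,  0. ,  0.2]), np.float64(-5.257723463338058)) [ 548.  -360.   160.7]
```

```bash
python3 -m jog '{"jaw":[1,1,1,1,1,1,1,1,1,1],"delta_pos":[[-0.012,0.023,0],[-0.012,0.023,0.04],[-0.012,0.023,0.1],[-0.012,0.023,0.16],[-0.012,0.023,0.21],[-0.012,0.023,0.24],[-0.012,0.023,0.24],[-0.012,0.023,0.24],[-0.012,0.023,0.24],[-0.012,0.023,0.24]],"spin":[0.017,0.017,0.017,0.017,0.017,0.017,0.017,0.017,0.017,0.017]}'
```

```text
time_s: 21.85
tcp_pos: [541.5, -373.1, 42.7]
orientation: [0.998, -0.061, 0.002, 0.001]
contact_force: [-0.4, -0.2, 0.4]
opening: 9.8
grip_force: 12.0
```

```bash
python3 -m jog '{"jaw":[1,1,1,1,1,1],"delta_pos":[[0,0,0.008],[0,0,0.016],[0,0,0.022],[0,0,0.024],[0,0,0.024],[0,0,0.024]],"spin":[0,0,0,0,0,0]}'
```

```text
time_s: 22.35
tcp_pos: [540.5, -372.1, 27.8]
orientation: [0.998, -0.061, -0.0, -0.0]
contact_force: [-0.3, 0.1, 0.5]
opening: 9.5
grip_force: 12.0
```

```bash
python3 -m jog '{"jaw":[1,1,1],"delta_pos":[[0,0,0.001],[0,0,0.002],[0,0,0.002]],"spin":[0,0,0]}'|grep -E "tcp|contact"; python3 -m jog '{"jaw":[0.4,0.4,0.4,0.4,0.4,0.4,0.4,0.4],"delta_pos":[[0,0,0],[0,0,0],[0,0,0],[0,0,0],[0,0,0],[0,0,0],[0,0,0],[0,0,0]],"spin":[0,0,0,0,0,0,0,0]}'; python3 -m jog '{"jaw":[0.4,0.4,0.4,0.4,0.4,0.4,0.4,0.4],"delta_pos":[[0,0,-0.03],[0,0,-0.08],[0,0,-0.16],[0,0,-0.24],[0,0,-0.32],[0,0,-0.4],[0,0,-0.4],[0,0,-0.4]],"spin":[0,0,0,0,0,0,0,0]}'
python3 - <<'E'
from h import *
f=vision.grab_frame("wrist");t=vision.grab_frame("top")
c=np.zeros((480,800,3),np.uint8);c[:,:400]=f["color"][:,120:520];b=cv2.resize(t["color"][200:360,190:410],(400,291));c[:291,400:]=b
b=cv2.resize(t["color"][225:350,430:630],(300,188));c[292:480,400:700]=b;cv2.imwrite("pics/w4.png",c)
E
```

```text
tcp_pos: [540.6, -372.2, 27.1]
contact_force: [-0.3, 1.0, -0.6]
time_s: 23.27
tcp_pos: [540.6, -372.2, 27.1]
orientation: [0.998, -0.061, -0.0, -0.0]
contact_force: [-0.9, -0.5, 0.3]
opening: 26.4
grip_force: 0.0
time_s: 23.93
tcp_pos: [541.6, -373.0, 231.6]
orientation: [0.998, -0.061, 0.003, 0.002]
contact_force: [0.3, -0.1, -0.6]
opening: 26.2
grip_force: 0.0
```

View pics/w4.png

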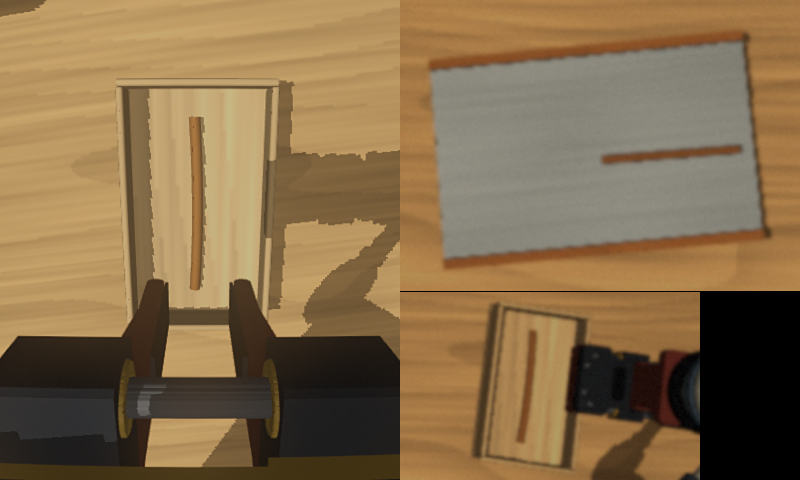

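The bowed dowel lies in the box, from (196,118) to (196,290). The straight one lies on the plate, from (602,160) to (742,149).

```bash
python3 -m jog '{"jaw":[0.4,0.4,0.4,0.4,0.4,0.4],"delta_pos":[[0,0,0],[0,0,0],[0,0,0],[0,0,0],[0,0,0],[0,0,0]],"spin":[0,0,0,0,0,0]}'|grep time; python3 -c "
from cell import env
print(env.job_done())"
```

```text
time_s: 24.53
the job is handed in; nothing more can be done
None
```

I rolled both dowels about half a turn at roughly 4–6 N; the left one lifted about 2 mm in the middle and now lies in the reject box, the right one stayed level and lies on the plate, and I handed the job in at 24.5 s (no verdict came back).

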